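Nudge the work plate onto the locating pin of a stamping press

ROBOT

A 6-joint arm with a two-finger parallel gripper is mounted at the origin on the work surface. World frame = base frame: x ahead of the robot, y to its left, z up, the work surface at z = 0. Lengths are in m, angles in degrees, forces in N, time in s.
With the tool pointing down it reaches from about 0.35 to 0.875 m from the base axis. Payload 4.2 kg.
Tool frame: the origin (TCP) lies on the centre line of the jaws, within the pads' length; the fingertips stand 19 mm ahead of it and the grasp point (between the pads) is the TCP; z points along the fingers, y is the line along which they close (so a half turn about z gives the same grasp; the last joint's range is limited). The gripper opens to 87 mm and grips with 3 to 60 N. Pads are 19 mm wide; open, the fingers measure 117 mm over their backs; the gripper's body (75 mm by 190 mm) begins 51 mm behind the grasp point.
Start: joints at [-57.548, 22.042, 0.453, 0, -68.411, -14.817], TCP at [0.189, -0.596, 0.242] pointing down, gripper open.
Joint ranges: [-179.83, 179.83], [-69.29, 118.12], [-61.27, 80.66], [-181.25, 117.63], [-171.15, -9.14], [-177.46, 177.46]. Speed limits (degrees/s): [159.86, 159.86, 180, 180, 180, 180].

INTERFACE

Orientations are given as a 3x3 rotation matrix whose columns are the frame's x, y, z axes.
In Python, from station import sense, capture, finish_job, search_frame, masks_of gives the robot as it stands.
- The arm moves only by the tool drive_tool, never from a script. Its argument "rows" is a list of rows, each a list of 7 numbers: the opening in per cent of the stroke, from 0 (shut) to 100 (fully open), then the shift along the world's x, y, z in mm, then the turn, a rotation vector about the world's x, y, z in rad. In form: [[fingers, dx, dy, dz, wx, wy, wz], ...]. A call has 1 to 5 rows; each row shifts and turns the commanded pose from where the row before left it; what a row does not reach is not made up. A row lasts 1/12 s, in which the tool goes at most 41.7 mm and 7.16 degrees, less where a joint would pass 70% of its speed; a pose out of reach is approached as far as the arm can. A call is refused whole if a number of a shift passes 41.7 or a number of a turn 0.125, either way. A call with a gripper value outside its range is refused whole. The fingers move at their own pace and stop on an object; the grip force is fixed at half the most. Time passes only in rows, so rows that do not move let the fingers close. It gives the time, the measured TCP pose, the force, the opening and the grip force at its end, in the units of the state.
- sense(): the state, without advancing time (a new reading comes with each control period).
- capture(name): name is "scene" or "top" or "wrist"; returns a dict with "frame" (400x640x3 uint8, red, green, blue), "z_map" (400x640 float32, m along the optical axis (not along the pixel's ray), 0 where there is no reading), "fx", "fy", "cx", "cy" (pixels), "R" (3x3) and "t" (3): a world point X has camera coordinates R X + t; the wrist camera has in their place "T_tool_cam" (4x4, takes a point from camera to tool coordinates, whose origin is the TCP and whose axes are the flange's). Camera axes: x right, y down, z forward; pixel columns grow to the right and rows downward; lengths in m; the calibration is good to about 2 mm. A picture is of the moment at which its call begins: read the wrist's pose just before it.
- finish_job(): hands the job in; it is judged then, once.
Trained networks look in a picture, given as the dict that the camera call returned (one of the last four; its "shot" number tells which), for a name from the list of things; names that differ only in an ending like _2 or _b are one class to them, and where a whole thing is asked for, a point or a joint stands for the part that bears it (a point fixed in the world has none). Each returns a list of dicts, best first, with "p" (0 to 1); they miss things now and then, are a little off and sometimes report something else, mostly with a low value. They report only what shows in the picture. A call takes as long as a camera call. They do not tell look-alikes from the thing itself.
- search_frame(label, picture): "xy" ([column, row] in pixels, amid what is visible of it).
- masks_of(label, picture): "region" (400x640 bool, what is visible of it) and "xy" ([column, row] in pixels, amid what is visible of it).
The state is a dict: "time_s": time; "joints": joint angles; "joint_velocities": joint speeds; "effort": joint torques, N m; "tcp_pos": TCP position; "ee_rot": TCP orientation; "wrist_force": force on the tool from outside, world axes, zero at the start; "moment": the same for the moment, N m; "gripper_width": opening from 0.0 (shut) to 1.0 (fully open); "gripper_force": force on a finger pad.
Only numpy, scipy, OpenCV 4.12 (cv2) and the standard library are available. Lean on these libraries where they do the work, as an engineer would, in place of code of your own. Each camera call takes 0.05 s, during which the arm holds its last target. There are 200 camera calls.

TASK

Slide the aluminium work plate along the bed of the stamping press, in under the hot head, and nudge it until the hole behind its turned-up nose drops over the locating pin, so that it lies fully down and flat on the bed with its side straight along the steel fence; then let go. Keep the plate down on the bed all the way (slide it, do not carry it), touch nothing against the hot head, and leave the other things on the bench where they stand.

Things in the scene. Friction and masses are not known exactly. Their poses are not given: they have to be found in the camera images.
- press: Hand-lever stamping press, grey iron, fixed. Origin: on the bench under the head's centre; x = the way the plate slides in (away from the robot), y left, z up. Flat steel bed, top 70 mm above the bench, x -170..+118, y -115..+155 mm. Over the head an arm, x -35..+35, y -45..+145, 260 to 330 mm above the bench; from its far side the parked lever stands up (x 35..67, y 10..96, to 460 mm).
- column (a point): Foot of the press's column on the bed, at its left: column 70 mm (x) by 60 mm (y), up to the arm; its foot casting is 100 by 75 mm, 16 mm high. Axes as the press.
- head: Hot stamping head of the press, does not move: aluminium block 84 mm (x) by 100 mm (y), 66 mm high with its covers, axes as the press. Origin: centre of its underside (a brass die 50 x 60 mm, 6 mm deep), 60 mm above the bed. Its near face is at x = -42 mm, 20 mm beyond the centre of the plate's grip block when the plate is home.
- fence (a point): Straight dark steel fence fixed on the bed along the press's x, left of the plate: 225 mm long, 14 mm wide, 12 mm high. Point: middle of the top edge of the face towards the plate, which lies 51.5 mm left of the pin's and head's centre line. When the plate is home its left edge is 1.5 mm from this face.
- pin (a point): Locating pin: fixed dark steel pin standing on the bed just beyond the head, on its centre line, 54 mm in +x of the press origin. 8 mm diameter, 6 mm high, bullet-nosed. Point: on its axis at the bed surface; axes as the press.
- plate_hole (a point): Hole, 10.4 mm diameter, through the loose work plate; point: its centre at the plate's underside; axes of the plate: x to its nose, y left, z up. Plate: flat aluminium, 5 mm thick, 144 mm (x) by 100 mm (y), 0.32 to 0.52 kg, black rubber facing. Hole on its centre line, 14 mm behind the nose's bend, 130 mm ahead of the near edge. It slides easily; at the start it lies on the bed short of the pin.
- plate_nose (a point): Tip of the plate's nose: beyond the flat part a lip of the plate's full width is bent up 22 degrees, reaching 22 mm on and 9 mm up (underside). Point 36 mm ahead of the hole, 11 mm above the plate's underside. The nose rides up over the pin as the plate is slid on; the plate then lies slightly tilted on the pin until the hole comes over it and it falls the last 6 mm.
- plate_grip (a point): Centre of the black plastic grip block fixed on the plate: 22 mm (x) by 16 mm (y), 34 mm high. Point: 116 mm straight behind the hole (-x of the plate), 22 mm above the plate's underside; the block's foot is 5 mm, its top 39 mm above the underside. Axes as the plate. Pinch it across y, or push it. When home its centre is 20 mm short of the head's near face.
- plate: The loose work plate as a whole; origin under the middle of its flat part, 58 mm behind the hole; axes as at the hole.
- cone_mid (a point): Bystander: green thread cone standing on the bench, 72 mm foot, 165 mm high; point 80 mm up its axis.
- can_mid (a point): Bystander: white aerosol can standing on the bench, 56 mm diameter, 150 mm high; point at mid-height.
- jar_mid (a point): Bystander: amber glass jar standing on the bench, 60 mm diameter, 70 mm high; point at mid-height.
- mallet_grip (a point): Bystander: hammer lying on the bench, 240 mm long; point on its handle.
- controller (a point): Grey heater controller box on the arm's near side (towards the robot), 45 mm (x) by 110 mm (y) by 85 mm high. Point: middle of the near edge of its underside, 80 mm in -x of the head's centre, 195 mm above the bed. It overhangs the plate's grip block when home: an upright tool there would run into it, so lean the tool about 30 degrees, its body back towards the robot.
Things that resemble listed ones, but are neither listed nor needed, are in the scene too. Of the things like the plate, leave any that is blue; of the rest the smaller one is meant.

How it is judged (in metres and radians):
At the end, for the whole second after the job is handed in: The plate lies at rest and flat on the bed (underside within 1.5 mm of it, tilt under 0.02 rad), its hole down over the pin (centres within 2.5 mm), nose away from the robot, its side along the fence within 0.06 rad (horizontal distance between plate_hole and pin below 0.0025 m and z of plate_hole in the frame of pin between -0.0015 and 0.0015 m and angle between plate_hole's own z axis and vertical below 0.02 rad and x of plate_grip in the frame of pin below 0 m and angle between the x axis of plate_hole and the x axis of pin, either way round below 0.06 rad and linear speed of plate below 0.01 m/s); the robot touches nothing.
It fails at once if the robot or the plate pressed against the hot head (over 2 N) (contact force between head and anything else above 2 N).
It fails at once if the plate was lifted off the bed (its grip block or hole raised more than 20 mm) (z of plate_grip in the frame of pin above 0.042 m or z of plate_hole in the frame of pin above 0.02 m).
It fails at once if a bystander was pushed more than 20 mm (distance of any of cone_mid, can_mid, jar_mid, mallet_grip from where it was at the start of the episode above 0.02 m).
It also fails if it takes over 42 s, if anything falls off the work surface, if the arm or the gripper's body presses on something with over 40 N, if the wrist force passes 120 N, or if a joint passes its speed limit or range.

## Working session

There is one attempt and no reset: what is moved stays moved. The work goes in short steps, Python scripts to look and compute and a tool call to move; the robot and the scene stay as the last step left them, time stands still between calls to the robot, and variables do not carry over. Pictures are saved under pics/ and viewed, at most 10 in all, crops included, and the job is handed in when it is done.

Besides the shell and the picture viewer there is one more tool, called as name(argument=value, ...) on one line, values as JSON. drive_tool: Moves the arm, as the interface text tells. Its arguments: {"type":"object","properties":{"rows":{"type":"array"}},"required":["rows"]}

```bash
mkdir -p pics; cat > h.py <<'E'
import numpy as np,cv2
from station import *
def w(c,xy,z=None):
    u,v=xy
    if z is None:
        p=c['z_map'][int(v)-2:int(v)+3,int(u)-2:int(u)+3]; p=p[p>0]; z=np.median(p) if len(p) else 0
    X=np.array([(u-c['cx'])/c['fx']*z,(v-c['cy'])/c['fy']*z,z])
    return c['R'].T@(X-c['t'])
def pts(c):
    v,u=np.mgrid[0:400,0:640]; z=c['z_map']
    X=np.stack([(u-c['cx'])/c['fx']*z,(v-c['cy'])/c['fy']*z,z],-1)
    P=(X-c['t'])@c['R']; P[z==0]=np.nan
    return P
def save(c,n): cv2.imwrite('pics/'+n,c['frame'][:,:,::-1])
E
python3 - <<'E'
from h import *
np.set_printoptions(precision=4,suppress=True)
s=sense();print(s['time_s'],s['tcp_pos'],s['ee_rot'],s['gripper_width'])
for n in('scene','top'):
    c=capture(n);save(c,n+'.png')
    print(n,c['fx'],c['t'],c['R'])
    for l in('plate_grip','plate_hole','plate_nose','plate','pin','head','fence','controller','column','press','cone_mid','can_mid','jar_mid','mallet_grip'):
        for d in search_frame(l,c)[:3]: print(l,round(d['p'],2),np.round(d['xy']),w(c,d['xy']))
E
```

```text
0.0 [ 0.1892 -0.5951  0.2405] [[-0.9531 -0.3028 -0.0008]
 [-0.3028  0.953   0.002 ]
 [ 0.0001  0.0022 -1.    ]] 0.9988551500983415
scene 512.0354552322044 [-0.2464 -0.328   1.5997] [[ 0.4858  0.874  -0.0023]
 [ 0.8258 -0.4599 -0.3264]
 [-0.2864  0.1567 -0.9452]]
plate_grip 0.91 [300. 261.] [ 0.5708 -0.0938  0.0749]
plate_grip 0.76 [339. 146.] [0.3051 0.178  0.0061]
plate_grip 0.63 [189. 214.] [ 0.2834 -0.3026  0.0085]
plate_hole 0.88 [189. 215.] [ 0.2854 -0.3047  0.0088]
plate_hole 0.68 [339. 148.] [0.309  0.1755 0.0055]
plate_nose 0.98 [300. 261.] [ 0.5713 -0.0952  0.0763]
plate_nose 0.58 [188. 219.] [ 0.2946 -0.3118  0.0093]
plate 0.8 [185. 213.] [ 0.2748 -0.3115  0.0089]
plate 0.73 [338. 146.] [0.3019 0.179  0.0033]
pin 0.91 [339. 253.] [ 0.6496 -0.0302  0.3286]
head 0.67 [331. 274.] [ 0.6605 -0.0535  0.1956]
fence 0.8 [338. 254.] [ 0.6485 -0.0338  0.3283]
controller 0.71 [338. 256.] [ 0.6548 -0.0364  0.3291]
column 0.3 [337. 254.] [ 0.6494 -0.0351  0.3288]
press 0.59 [340. 253.] [ 0.651  -0.0286  0.3286]
press 0.32 [202. 301.] [ 0.5398 -0.3653  0.0679]
press 0.18 [332. 274.] [ 0.
[... 803 characters left out ...]
 0.5423 -0.08    0.0757]
plate 0.97 [275. 259.] [0.312  0.172  0.0047]
plate 0.72 [426. 268.] [ 0.2881 -0.3074  0.0099]
plate 0.62 [358. 184.] [ 0.5423 -0.0865  0.0761]
pin 0.82 [326. 162.] [0.5554 0.0175 0.3488]
fence 0.74 [332. 161.] [0.5584 0.0041 0.3486]
fence 0.67 [202. 229.] [0.4033 0.4043 0.0226]
column 0.6 [327. 160.] [0.5599 0.0152 0.3486]
press 0.77 [328. 161.] [0.5577 0.0135 0.3494]
press 0.17 [450. 156.] [ 0.6238 -0.3616  0.1229]
cone_mid 0.92 [451. 153.] [ 0.6282 -0.3586  0.143 ]
can_mid 0.67 [213. 149.] [0.6322 0.3497 0.1493]
jar_mid 0.71 [447. 193.] [ 0.5187 -0.3645  0.067 ]
mallet_grip 0.93 [201. 228.] [0.4052 0.4053 0.0229]
mallet_grip 0.21 [214. 150.] [0.6301 0.3488 0.149 ]
```

View pics/scene.png

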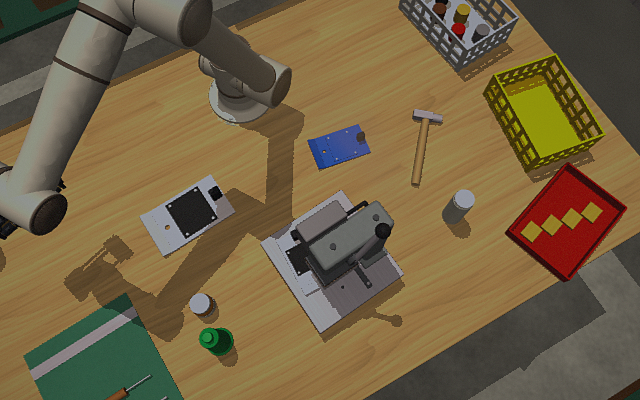

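View pics/top.png

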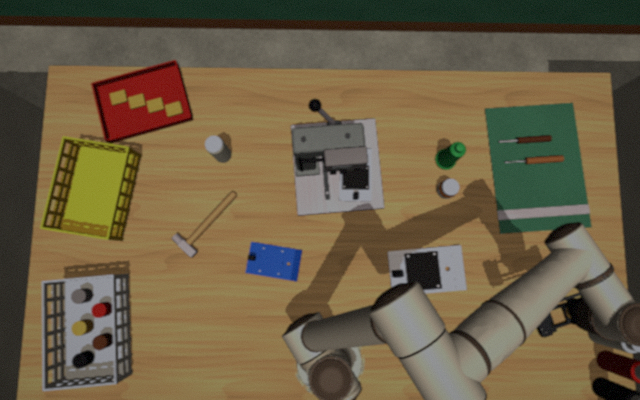

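Scene: the press is centred near (340,255) in the scene picture and (340,165) in the top one. The plate on its bed has its rubber facing near (355,178). The blue look-alike and the larger plate both lie on the bench.

```bash
python3 - <<'E'
from h import *
np.set_printoptions(precision=4,suppress=True)
for n,(x0,y0,x1,y1) in(('scene',(250,170,410,340)),('top',(285,110,395,220))):
    c=capture(n);P=pts(c)
    m=(P[...,2]>.06)&(P[...,2]<.08); mm=np.zeros_like(m);mm[y0:y1,x0:x1]=1; m&=mm
    k,lab,st,ce=cv2.connectedComponentsWithStats(m.astype(np.uint8))
    Q=P[m][:,:2].astype(np.float32); print(n,len(Q),np.median(P[m][:,2]))
    r=cv2.minAreaRect(Q*1000);print(r,cv2.boxPoints(r))
    b=(P[...,2]>.1)&(P[...,2]<.118)&mm; print('grip',b.sum(),[ (P[y,x]) for y,x in np.argwhere(b)[:25]])
    cr=cv2.resize(c['frame'][y0:y1,x0:x1],None,fx=4.7 if n=='top' else 3.5,fy=4.7 if n=='top' else 3.5,interpolation=cv2.INTER_CUBIC)
    cv2.imwrite(f'pics/c_{n}.png',cr[:,:,::-1])
    # arm top
    a=(P[...,2]>.318)&(P[...,2]<.34)&mm
    print('arm',cv2.minAreaRect(P[a][:,:2].astype(np.float32)*1000))
    np.save(n+'.npy',P)
E
```

```text
scene 5929 0.06987918171421933
((601.4603271484375, -18.205307006835938), (288.8171691894531, 270.4324951171875), 5.456164360046387) [[ 444.8491  102.6673]
 [ 470.563  -166.5399]
 [ 758.0715 -139.0779]
 [ 732.3577  130.1293]]
grip 65 [array([ 0.4972, -0.0739,  0.1122]), array([ 0.4966, -0.071 ,  0.1054]), array([ 0.4981, -0.0687,  0.1061]), array([ 0.4962, -0.0795,  0.1092]), array([ 0.4975, -0.0772,  0.1091]), array([ 0.4991, -0.075 ,  0.1103]), array([ 0.4999, -0.0726,  0.1088]), array([ 0.5009, -0.0702,  0.1076]), array([ 0.4967, -0.0828,  0.1067]), array([ 0.4989, -0.0808,  0.1102]), array([ 0.5002, -0.0785,  0.1103]), array([ 0.5006, -0.076 ,  0.1071]), array([ 0.5037, -0.0743,  0.114 ]), array([ 0.504 , -0.0717,  0.1104]), array([ 0.5005, -0.0818,  0.1072]), array([ 0.5013, -0.0794,  0.1056]), array([ 0.5021, -0.077 ,  0.1038]), array([ 0.5054, -0.0753,  0.1113]), array([ 0.5057, -0.0727,  0.1075]), array([ 0.5062, -0.0702,  0.1046]), array([ 0.5035, -0.0833,  0.1096]), array([ 0.506 , -0.0814,  0.1141]), array([ 0.5061, -0.0788,  0.1097]), array([ 0.5071, -0.0764,  0.1088]), a
[... 603 characters left out ...]
y([0.585 , 0.0695, 0.1102]), array([0.5841, 0.0664, 0.1149]), array([0.5847, 0.0634, 0.1121]), array([0.5857, 0.0605, 0.1073]), array([0.5848, 0.0573, 0.1121]), array([0.5872, 0.0545, 0.1   ]), array([0.5871, 0.0514, 0.1004]), array([0.5834, 0.1033, 0.1008]), array([0.5825, 0.1   , 0.1055]), array([0.5813, 0.0967, 0.1118]), array([0.5829, 0.0848, 0.1044]), array([0.5826, 0.0818, 0.1058]), array([0.5835, 0.0788, 0.1018]), array([0.5838, 0.0728, 0.1005]), array([0.5753, 0.0906, 0.1114]), array([ 0.5132, -0.0675,  0.1075]), array([ 0.514 , -0.0709,  0.1023]), array([ 0.5123, -0.073 ,  0.1143])]
arm ((608.4326171875, 13.71307373046875), (131.1324462890625, 189.64520263671875), 4.084756851196289)
```

View pics/c_top.png

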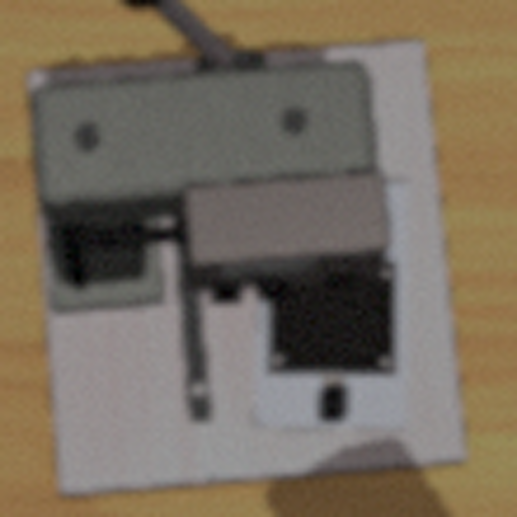

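View pics/c_scene.png

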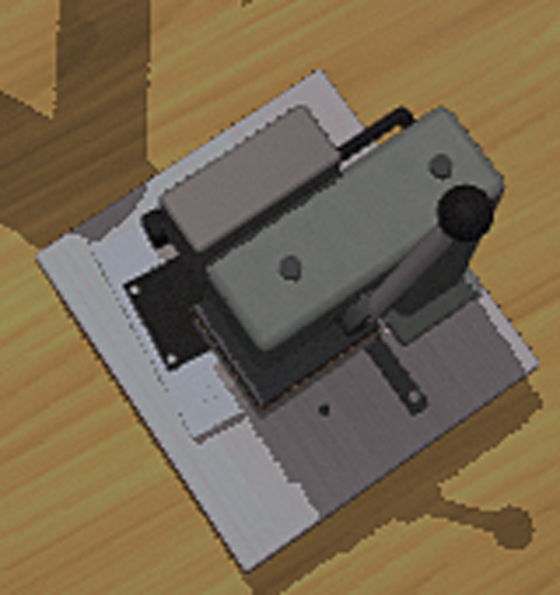

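Pin shows at crop (323,409), which is full-picture (342,287). The plate's grip block is in front of the controller, and the plate is turned slightly clockwise of the press and sits off to the right.

```bash
python3 - <<'E'
from h import *
np.set_printoptions(precision=4,suppress=True)
def ray(c,xy,h):
    d=c['R'].T@np.array([(xy[0]-c['cx'])/c['fx'],(xy[1]-c['cy'])/c['fy'],1]);o=-c['R'].T@c['t']
    return o+d*(h-o[2])/d[2]
s=capture('scene');t=capture('top')
S=lambda x,y:(250+x/3.5-.4,170+y/3.5-.4); T=lambda x,y:(285+x/4.7-.4,110+y/4.7-.4)
print('pin',ray(s,S(323,409),.075),'pred .6831 -.0303')
print('fence s far',ray(s,S(417,400),.082),'fence top near',ray(t,T(199,418),.082))
for n,p in dict(nl=(92,247),nr=(198,440)).items(): print(n,ray(s,S(*p),.075))
for n,p in dict(nl=(258,425),nr=(407,428),fr=(408,185),grip=(333,386)).items(): print(n,ray(t,T(*p),.109 if n=='grip' else .075))
P=np.load('scene.npy'); q=P[(abs(P[...,0]-.5)<.03)&(abs(P[...,1]+.075)<.03)&(P[...,2]>.095)&(P[...,2]<.12)]
print(len(q),q.min(0),q.max(0))
R=np.array([[.9956,-.0941],[.0941,.9956]])
L=lambda x:1e3*(R.T@(np.array(x)[:2]-[.6293,-.0354]))
# plate height map in scene
for P,n in((P,'s'),(np.load('top.npy'),'t')):
    m=(P[...,2]>.0732)&(P[...,2]<.079)&(abs(P[...,0]-.52)<.1)&(abs(P[...,1]+.08)<.085)
    k,lab,st,ce=cv2.connectedComponentsWithStats(m.astype(np.uint8));j=1+st[1:,4].argmax();Q=P[lab==j][:,:2].astype(np.float32)*1e3
    r=cv2.minAreaRect(Q);print(n,len(Q),r,cv2.boxPoints(r))
E
```

```text
pin [ 0.6827 -0.0313  0.075 ] pred .6831 -.0303
fence s far [0.7116 0.0318 0.082 ] fence top near [0.4958 0.0107 0.082 ]
nl [ 0.4897 -0.1239  0.075 ]
nr [ 0.6577 -0.1232  0.075 ]
nl [ 0.4925 -0.0281  0.075 ]
nr [ 0.4915 -0.126   0.075 ]
fr [ 0.6549 -0.1276  0.075 ]
grip [ 0.5139 -0.0748  0.109 ]
48 [ 0.4962 -0.0839  0.0952] [ 0.517  -0.0687  0.1141]
s 594 ((554.4249267578125, -96.878173828125), (130.99993896484375, 67.46662902832031), 0.126264289021492) [[ 488.8508  -63.2893]
 [ 488.9995 -130.7558]
 [ 619.9991 -130.4671]
 [ 619.8504  -63.0006]]
t 611 ((550.6985473632812, -74.91688537597656), (133.86639404296875, 107.61054992675781), 2.6592752933502197) [[ 481.341   -24.275 ]
 [ 486.3338 -131.7697]
 [ 620.056  -125.5588]
 [ 615.0632  -18.0641]]
```

drive_tool(rows=[[45, 20, 20, 5, 0, 0, -0.06], [45, 20, 30, 5, 0, 0, -0.06], [45, 20, 35, 5, 0, -0.05, -0.06], [45, 20, 35, 0, 0, -0.1, -0.06], [45, 20, 35, 0, 0, -0.1, 0]])

```text
time_s: 2.12
tcp_pos: [0.2909, -0.4391, 0.2569]
ee_rot: [[-0.966, -0.063, 0.252], [-0.067, 0.998, -0.008], [-0.251, -0.025, -0.968]]
wrist_force: [0.3, 0.2, 0.4]
gripper_width: 0.707
gripper_force: 0.0
```

drive_tool(rows=[[45, 15, 36, 0, 0, -0.1, -0.03], [45, 15, 36, 0, 0, -0.1, -0.03], [45, 15, 36, 0, 0, -0.07, 0], [45, 15, 36, 0, 0, 0, 0], [45, 15, 36, 0, 0, 0, 0]])

```text
time_s: 2.53
tcp_pos: [0.3641, -0.2599, 0.2575]
ee_rot: [[-0.867, 0.007, 0.498], [-0.009, 1.0, -0.03], [-0.498, -0.03, -0.867]]
wrist_force: [0.3, -0.1, 0.0]
gripper_width: 0.46
gripper_force: 0.0
```

drive_tool(rows=[[45, 15, 36, 0, 0, 0, 0], [45, 15, 36, 0, 0, 0, 0], [45, 15, 36, 0, 0, 0, 0], [45, 15, 36, 0, 0, 0, 0], [45, 10, 20, 0, 0, 0, 0]])

```text
time_s: 2.95
tcp_pos: [0.423, -0.1236, 0.2566]
ee_rot: [[-0.87, 0.004, 0.493], [-0.013, 0.999, -0.03], [-0.493, -0.032, -0.87]]
wrist_force: [0.3, -0.5, -0.9]
gripper_width: 0.444
gripper_force: 0.0
```

drive_tool(rows=[[45, 0, 0, 0, 0, 0, 0]])

```text
time_s: 3.03
tcp_pos: [0.4237, -0.1231, 0.2564]
ee_rot: [[-0.87, -0.0, 0.492], [-0.016, 0.999, -0.029], [-0.492, -0.033, -0.87]]
wrist_force: [-0.2, -0.3, -0.2]
gripper_width: 0.449
gripper_force: 0.0
```

```bash
python3 - <<'E'
from h import *
np.set_printoptions(precision=4,suppress=True)
s=sense();print(s['tcp_pos'],s['ee_rot'],s['gripper_width'],s['joints'])
c=capture('wrist');save(c,'w1.png')
T=np.eye(4);T[:3,:3]=s['ee_rot'];T[:3,3]=s['tcp_pos'];M=np.linalg.inv(T@c['T_tool_cam'])
c['R']=M[:3,:3];c['t']=M[:3,3]
P=pts(c);np.save('w1.npy',P)
m=(P[...,2]>.1)&(P[...,2]<.115)&(abs(P[...,0]-.505)<.035)&(abs(P[...,1]+.076)<.035)
q=P[m];print(len(q),np.median(q,0),np.percentile(q,[2,98],0),cv2.minAreaRect(q[:,:2].astype(np.float32)*1000))
for l in('plate_grip','plate'): print([(d['p'],d['xy'],w(c,d['xy'])) for d in search_frame(l,c)[:2]])
E
```

```text
[ 0.4237 -0.1231  0.2564] [[-0.8704 -0.0002  0.4924]
 [-0.0164  0.9995 -0.0287]
 [-0.4921 -0.033  -0.8699]] 0.4488940225720702 [   8.6046  -10.8507  -45.2698   12.9159  -27.153  -108.1131]
262 [ 0.4995 -0.0767  0.1087] [[ 0.4927 -0.0837  0.1004]
 [ 0.5126 -0.0687  0.1103]] ((502.8451232910156, -75.72298431396484), (16.093393325805664, 20.841365814208984), 89.97921752929688)
[(0.88, [72.6, 2.4], array([ 0.3526, -0.3885,  0.0082])), (0.6, [356.9, 190.4], array([ 0.5463, -0.0817,  0.0769]))]
[(0.68, [70.3, 2.8], array([ 0.3529, -0.3907,  0.0088])), (0.61, [357.7, 194.3], array([ 0.5532, -0.0801,  0.0773]))]
```

View pics/w1.png

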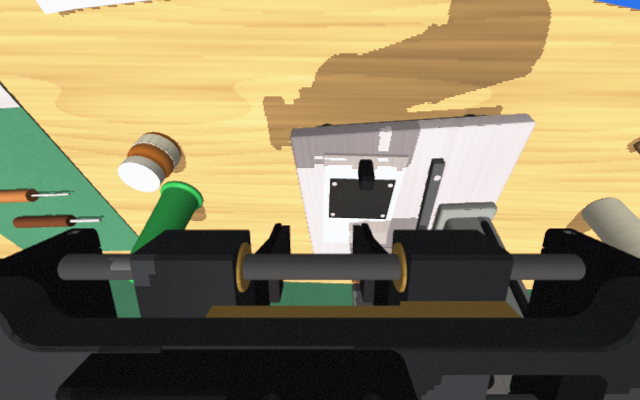

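The wrist view confirms the grip block at (367,173), which puts its centre at x≈0.503, y≈-0.076. The bed and fence are clear of the path.

```bash
python3 - <<'E'
from h import *
c=capture('wrist');print(c['T_tool_cam'].round(3))
E
```

```text
[[ 0.001 -0.963 -0.27   0.074]
 [ 1.     0.001 -0.    -0.   ]
 [ 0.    -0.27   0.963 -0.144]
 [ 0.     0.     0.     1.   ]]
```

drive_tool(rows=[[45, 6, 12, -18, 0.032, 0, 0], [45, 8, 12, -18, 0, 0, 0], [45, 8, 12, -18, 0, 0, 0], [45, 8, 11, -16, 0, 0, 0], [45, 0, 0, 0, 0, 0, 0]])

```text
time_s: 3.65
tcp_pos: [0.4506, -0.0809, 0.1841]
ee_rot: [[-0.877, 0.007, 0.48], [0.004, 1.0, -0.007], [-0.48, -0.004, -0.877]]
wrist_force: [-1.7, -0.6, -0.9]
gripper_width: 0.446
gripper_force: 0.0
```

drive_tool(rows=[[45, 13, 3, -21, 0, 0, 0], [45, 13, 2, -21, 0, 0, 0], [45, 13, 0, -21, 0, 0, 0], [45, 12, 0, -16, 0, 0, 0], [45, 0, 0, 0, 0, 0, 0]])

```text
time_s: 4.07
tcp_pos: [0.511, -0.0884, 0.1407]
ee_rot: [[-0.894, -0.006, 0.449], [0.009, 0.999, 0.032], [-0.449, 0.033, -0.893]]
wrist_force: [1.3, 0.5, 0.3]
gripper_width: 0.452
gripper_force: 0.0
```

```bash
python3 - <<'E'
from h import *
s=sense();print(s['tcp_pos'],s['joints'].round(1) if hasattr(s['joints'],'round') else s['joints'],s['joint_velocities'],s['moment'],s['effort'])
E
```

```text
[ 0.5110155  -0.08836112  0.14071826] [   8.9    8.8  -45.6   13.6   -9.2 -111.9] [ 0.74799999 -3.99564184 -4.30307227  6.20603551 -0.55602059 -6.86676348] [-0.11384548  0.88712328  0.01854181] [  0.02541117 -20.81867158  13.33482027   1.87501319   0.76363256
   0.47852291]
```

drive_tool(rows=[[45, 0, 0, 0, 0, 0, 0], [45, 0, 0, 0, 0, 0, 0]])

```text
time_s: 4.23
tcp_pos: [0.5075, -0.0881, 0.1416]
ee_rot: [[-0.894, -0.008, 0.448], [0.007, 0.999, 0.032], [-0.448, 0.031, -0.894]]
wrist_force: [-0.4, -0.8, -0.3]
gripper_width: 0.447
gripper_force: 0.0
```

```bash
python3 - <<'E'
from h import *
s=sense();print(s['tcp_pos'],s['joints'].round(1) if hasattr(s['joints'],'round') else s['joints'],s['joint_velocities'])
E
```

```text
[ 0.50748185 -0.08814588  0.14160779] [   9.     8.4  -46.1   13.9   -9.2 -112.1] [ 0.56175278 -1.1142502  -1.12273316  0.25916157  0.00550214 -0.01696836]
```

Joint 5 sits at its limit (-9.14°). I'll fit the arm's planar kinematics to see how much lean is possible at the start and home positions.

```bash
python3 - <<'E'
import numpy as np
from scipy.optimize import least_squares
d=np.pi/180
# joints j1..j6, tcp, toolz
D=[([-57.548,22.042,.453,0,-68.411,-14.817],(.189,-.5955,.241),(0,0,-1)),
([8.6046,-10.8507,-45.2698,12.9159,-27.153,-108.1131],(.4237,-.1231,.2564),(.4924,-.0287,-.8699)),
([9,8.4,-46.1,13.9,-9.2,-112.1],(.50748,-.08815,.14161),(.448,.032,-.894))]
A=[];b=[]
for j,p,z in D:
    j1=j[0]*d;p=np.array(p);z=np.array(z);u=np.array([np.cos(j1),np.sin(j1),0]);
    a=j[1]*d;f=(90-j[1]+j[2])*d
    # o h L1 L2 e Lt
    A.append([1,0,np.sin(a),np.sin(f),np.cos(f),z@u]);b.append(p@u)
    A.append([0,1,np.cos(a),-np.cos(f),np.sin(f),z[2]]);b.append(p[2])
    print('lateral',p@[-u[1],u[0],0],z@[-u[1],u[0],0],'f',f/d)
A=np.array(A);b=np.array(b)
print(np.linalg.svd(A)[1]); x=np.linalg.lstsq(A,b,rcond=1e-9)[0];print(x)
E
```

```text
lateral -0.16005504794302755 0.0 f 68.411
lateral -0.18510619139858786 -0.10204725428041744 f 55.58090000000001
lateral -0.16645208954207777 -0.03847661343897902 f 35.49999999999999
[3.36708289 2.48498313 0.57062417 0.32994885 0.20096509 0.04270701]
[-0.08166759  0.32330017  0.69308298  0.47497628 -0.04394304  0.50909907]
```

drive_tool(rows=[[45, 0, 6, 5, -0.03, 0.06, 0], [45, 0, 6, 0, 0, 0.06, 0], [45, 0, 0, 0, 0, 0, 0]])

```text
time_s: 4.48
tcp_pos: [0.5105, -0.0743, 0.1491]
ee_rot: [[-0.939, -0.01, 0.343], [-0.008, 1.0, 0.007], [-0.343, 0.004, -0.939]]
wrist_force: [1.2, 0.8, 0.6]
gripper_width: 0.451
gripper_force: 0.0
```

```bash
python3 - <<'E'
from h import *
s=sense();print(np.round(s['tcp_pos'],4),np.round(s['joints'],2),np.round(s['ee_rot'],3))
E
```

```text
[ 0.5105 -0.0743  0.1491] [  11.6     9.14  -39.53    9.61  -21.88 -109.38] [[-0.939 -0.01   0.343]
 [-0.008  1.     0.007]
 [-0.343  0.004 -0.939]]
```

```bash
cat > ik.py <<'E'
import numpy as np
from scipy.optimize import fsolve
d=np.pi/180
D=[([-57.548,22.042,.453],(.189,-.5955,.241),(0,0,-1)),
([8.6046,-10.8507,-45.2698],(.4237,-.1231,.2564),(.4924,-.0287,-.8699)),
([9,8.4,-46.1],(.50748,-.08815,.14161),(.448,.032,-.894)),
([11.6,9.14,-39.53],(.5105,-.0743,.1491),(.343,.007,-.939))]
A=[];b=[]
for j,p,z in D:
    j1=j[0]*d;p=np.array(p);z=np.array(z);u=np.array([np.cos(j1),np.sin(j1),0]);a=j[1]*d;f=(90-j[1]+j[2])*d
    A.append([1,0,np.sin(a),np.sin(f),np.cos(f),z@u]);b.append(p@u)
    A.append([0,1,np.cos(a),-np.cos(f),np.sin(f),z[2]]);b.append(p[2])
A=np.array(A);b=np.array(b)
x=np.linalg.lstsq(A,b,rcond=1e-9)[0];print(x,(A@x-b).round(4))
def ik(tx,ty,tz,lean,yaw=0):
    z=np.array([np.sin(lean*d)*np.cos(yaw*d),np.sin(lean*d)*np.sin(yaw*d),-np.cos(lean*d)]);w=np.array([tx,ty,tz])-x[5]*z
    j1=np.arctan2(w[1],w[0])+np.arcsin(.164/np.hypot(w[0],w[1]));u=np.array([np.cos(j1),np.sin(j1),0]);r=w@u
    def F(q):
        a,f=q;return [x[0]+x[2]*np.sin(a)+x[3]*np.sin(f)+x[4]*np.cos(f)-r,x[1]+x[2]*np.cos(a)-x[3]*np.cos(f)+x[4]*np.sin(f)-w[2]]
    a,f=fsolve(F,[5*d,40*d]);fd=np.array([*(u[:2]*np.sin(f)),-np.cos(f)])
    return np.round([j1/d,a/d,f/d+a/d-90,-np.degrees(np.arccos(fd@z))],1)
for l in(15,20,25,30):
    for t in((.5105,-.0743,.149),(.504,-.076,.1),(.5676,-.0412,.1)): print(l,t,ik(*t,l,5 if t[0]>.55 else 0))
E
python3 ik.py
```

```text
[-0.05645662  0.29156683  0.67027512  0.45308129 -0.03341753  0.47275643] [ 0.0002  0.0013 -0.0001 -0.0015  0.0015  0.0021 -0.0015 -0.002 ]
15 (0.5105, -0.0743, 0.149) [ 13.7  10.4 -34.9 -30.4]
15 (0.504, -0.076, 0.1) [ 13.7  14.4 -39.1 -22.2]
15 (0.5676, -0.0412, 0.1) [ 14.8  18.4 -32.1 -24.8]
20 (0.5105, -0.0743, 0.149) [ 15.4   8.4 -40.1 -22.7]
20 (0.504, -0.076, 0.1) [ 15.4  13.1 -44.5 -14.1]
20 (0.5676, -0.0412, 0.1) [ 15.8  17.  -37.4 -16.3]
25 (0.5105, -0.0743, 0.149) [ 17.4   6.9 -45.5 -15.4]
25 (0.504, -0.076, 0.1) [ 17.5  12.5 -50.1  -8.1]
25 (0.5676, -0.0412, 0.1) [ 17.   16.3 -42.9  -8. ]
30 (0.5105, -0.0743, 0.149) [ 20.1   6.2 -51.2 -10.7]
30 (0.504, -0.076, 0.1) [ 20.3  13.  -56.1 -12.5]
30 (0.5676, -0.0412, 0.1) [ 18.5  16.5 -48.5  -8. ]
```

drive_tool(rows=[[45, -5, -2, -10, 0, 0, 0], [45, -5, 0, -13, 0, 0, 0], [45, -5, 0, -13, 0, 0, 0], [45, 0, 0, -10, 0, 0, 0], [45, 0, 0, 0, 0, 0, 0]])

```text
time_s: 4.9
tcp_pos: [0.4897, -0.0781, 0.0984]
ee_rot: [[-0.943, -0.008, 0.333], [-0.007, 1.0, 0.005], [-0.333, 0.002, -0.943]]
wrist_force: [-0.1, 0.5, -0.4]
gripper_width: 0.449
gripper_force: 0.0
```

```bash
python3 - <<'E'
from h import *
s=sense();print(np.round(s['tcp_pos'],4),np.round(s['joints'],2),np.round(s['ee_rot'],3))
E
```

```text
[ 0.4897 -0.0781  0.0984] [  10.81   12.41  -48.14   18.07  -10.77 -117.57] [[-0.943 -0.008  0.333]
 [-0.007  1.     0.005]
 [-0.333  0.002 -0.943]]
```

drive_tool(rows=[[45, 6, 2, 1, 0, 0, 0], [10, 0, 0, 0, 0, 0, 0], [10, 0, 0, 0, 0, 0, 0], [10, 0, 0, 0, 0, 0, 0], [10, 0, 0, 0, 0, 0, 0]])

```text
time_s: 5.32
tcp_pos: [0.4993, -0.0752, 0.1018]
ee_rot: [[-0.941, -0.009, 0.338], [-0.007, 1.0, 0.006], [-0.338, 0.003, -0.941]]
wrist_force: [-0.1, -0.7, -0.2]
gripper_width: 0.23
gripper_force: 0.0
```

drive_tool(rows=[[10, 0, 0, 0, 0, 0, 0], [10, 0, 0, 0, 0, 0, 0]])

```text
time_s: 5.48
tcp_pos: [0.4993, -0.0752, 0.1017]
ee_rot: [[-0.941, -0.009, 0.338], [-0.008, 1.0, 0.005], [-0.338, 0.002, -0.941]]
wrist_force: [-1.8, -0.0, 2.8]
gripper_width: 0.18
gripper_force: 29.9
```

```bash
python3 - <<'E'
from h import *
s=sense();print(np.round(s['tcp_pos'],4),np.round(s['joints'],2),np.round(s['ee_rot'],3),s['gripper_width'],s['gripper_force'],s['wrist_force'])
E
```

```text
[ 0.4993 -0.0752  0.1017] [  11.07   12.77  -46.74   17.34  -11.53 -117.  ] [[-0.941 -0.009  0.338]
 [-0.008  1.     0.005]
 [-0.338  0.002 -0.941]] 0.18018052459966274 29.867619465803728 [-1.75714827 -0.01030445  2.81118216]
```

drive_tool(rows=[[10, -0.5, 5, 0, 0, 0, 0.01], [10, -0.5, 6, 0, 0, 0, 0.025], [10, -0.5, 6, 0, 0, 0, 0.025], [10, -0.5, 6, 0, 0, 0, 0.025], [10, -0.5, 4, 0, 0, 0, 0]])

```text
time_s: 5.9
tcp_pos: [0.4971, -0.0477, 0.1017]
ee_rot: [[-0.937, -0.094, 0.336], [-0.088, 0.996, 0.035], [-0.338, 0.003, -0.941]]
wrist_force: [1.3, -2.1, 0.8]
gripper_width: 0.179
gripper_force: 29.9
```

drive_tool(rows=[[10, 0, 0, 0, 0, 0, 0], [10, 0, 0, 0, 0, 0, 0]])

```text
time_s: 6.07
tcp_pos: [0.4971, -0.0476, 0.1017]
ee_rot: [[-0.937, -0.095, 0.337], [-0.089, 0.995, 0.035], [-0.339, 0.003, -0.941]]
wrist_force: [-0.5, 1.8, 2.6]
gripper_width: 0.184
gripper_force: 29.9
```

```bash
cat > st.py <<'E'
from h import *
np.set_printoptions(precision=4,suppress=True)
R=np.array([[.9956,-.0941],[.0941,.9956]])
s=sense();p=np.array(s['tcp_pos']);M=np.array(s['ee_rot'])
print(s['time_s'],p,np.round(s['joints'],1),'F',np.round(s['wrist_force'],1),s['gripper_width'],s['gripper_force'])
print('yaw',np.degrees(np.arctan2(-M[0,1],M[1,1])),'lean',np.degrees(np.arccos(-M[2,2])),'rollz',M[2,1],'press mm',1e3*(R.T@(p[:2]-[.6293,-.0354])),p[2]*1e3-70)
c=capture('scene');t=capture('top')
P=pts(c)
m=(P[...,2]>.073)&(P[...,2]<.09)&(abs(P[...,0]-.6)<.15)&(P[...,1]<-.06)&(P[...,1]>-.14)
k,lab,stt,ce=cv2.connectedComponentsWithStats(m.astype(np.uint8));j=1+stt[1:,4].argmax();q=P[lab==j]
q=np.c_[1e3*((q[:,:2]-[.6293,-.0354])@R),q[:,2]*1e3]
xs=np.arange(-140,90,10);e=[(x,q[(abs(q[:,0]-x)<6),1].min()) for x in xs if (abs(q[:,0]-x)<6).sum()>3]
if len(e)>2: print('right edge slope deg',np.degrees(np.polyfit(*zip(*e),1)[0]),'y',np.median([a[1] for a in e]))
print('x range',np.percentile(q[:,0],[.5,99.5]))
g=cv2.resize(c['frame'][190:320,255:385],None,fx=3,fy=3,interpolation=cv2.INTER_CUBIC);h=cv2.resize(t['frame'][110:220,285:395],None,fx=3.55,fy=3.55,interpolation=cv2.INTER_CUBIC)[:390,:390]
import sys
if len(sys.argv)>1: cv2.imwrite('pics/'+sys.argv[1],np.hstack([g,h])[:,:,::-1])
E
python3 st.py s1.png
```

```text
6.0667 [ 0.4971 -0.0476  0.1017] [  14.4   12.4  -46.2   13.8  -12.1 -111.9] F [-0.5  1.8  2.6] 0.18361683818240515 29.871339958626777
yaw 5.474822019522905 lean 19.79255836742735 rollz 0.0025327487746749696 press mm [-132.8159    0.2513] 31.654715166879313
right edge slope deg -1.871733613862439 y -49.68524830749562
x range [-140.0522  -57.6029]
```

View pics/s1.png

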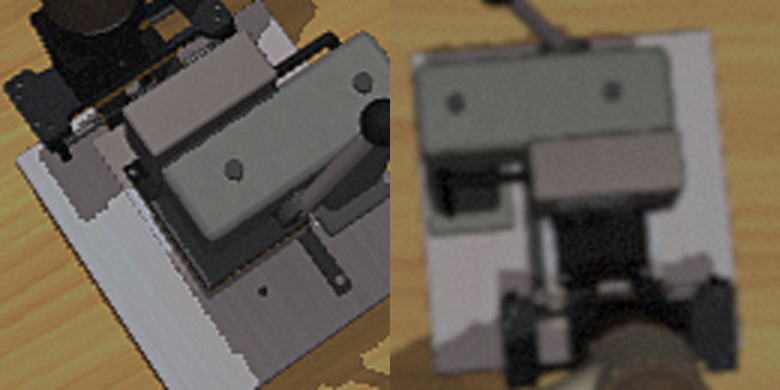

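The plate now lies parallel to the fence, with its right edge at y'≈-50 in the press frame and the gripper clear of the controller. Next I slide it in.

drive_tool(rows=[[10, 5, 0.5, 0, 0, 0, 0], [10, 6, 0.5, 0, 0, 0, 0], [10, 6, 0.6, 0, 0, 0, 0], [10, 4, 0.4, 0, 0, 0, 0], [10, 3, 0.3, 0, 0, 0, 0]])

```text
time_s: 6.58
tcp_pos: [0.5208, -0.0464, 0.1017]
ee_rot: [[-0.937, -0.093, 0.336], [-0.087, 0.996, 0.033], [-0.337, 0.002, -0.941]]
wrist_force: [-2.6, 0.3, 7.5]
gripper_width: 0.179
gripper_force: 29.9
```

drive_tool(rows=[[10, 3, 0.3, 0, 0.001, -0.01, 0], [10, 3, 0.3, 0, 0.001, -0.01, 0], [10, 3, 0.3, 0.3, 0.001, -0.01, 0], [10, 3, 0.3, 0.3, 0, 0, 0], [10, 3, 0.3, 0, 0, 0, 0]])

```text
time_s: 7.0
tcp_pos: [0.5343, -0.0453, 0.1015]
ee_rot: [[-0.928, -0.092, 0.361], [-0.085, 0.996, 0.035], [-0.363, 0.002, -0.932]]
wrist_force: [-2.9, -0.1, 8.1]
gripper_width: 0.182
gripper_force: 30.0
```

```bash
python3 st.py
```

```text
7.0 [ 0.5343 -0.0453  0.1015] [  13.5   15.2  -43.    15.   -11.1 -112.4] F [-2.9 -0.1  8.1] 0.18196609977491313 29.99596426030621
yaw 5.306157844722775 lean 21.296970320382453 rollz 0.001973016338166394 press mm [-95.5172  -0.9477] 31.5333491799892
right edge slope deg -2.2877134614967627 y -51.238667291771776
x range [-102.8684  -15.0597]
```

drive_tool(rows=[[10, 4, 0.6, 0, 0, 0, 0.001], [10, 4, 0.6, 0, 0, 0, 0.001], [10, 4, 0.6, 0, 0, 0, 0], [10, 4, 0.5, 0, 0, 0, 0], [10, 3, 0.5, 0, 0, 0, 0]])

```text
time_s: 7.52
tcp_pos: [0.5546, -0.0419, 0.1019]
ee_rot: [[-0.927, -0.095, 0.364], [-0.088, 0.995, 0.037], [-0.366, 0.003, -0.931]]
wrist_force: [-2.2, -1.2, 3.3]
gripper_width: 0.179
gripper_force: 30.0
```

drive_tool(rows=[[10, 2, 0.3, 0, 0, 0, 0], [10, 2, 0.3, 0, 0, 0, 0], [10, 0, 0, 0, 0, 0, 0]])

```text
time_s: 7.77
tcp_pos: [0.559, -0.0412, 0.1017]
ee_rot: [[-0.927, -0.095, 0.363], [-0.088, 0.995, 0.037], [-0.365, 0.002, -0.931]]
wrist_force: [2.8, -2.2, 2.0]
gripper_width: 0.18
gripper_force: 30.0
```

```bash
python3 st.py s2.png
```

```text
7.7667 [ 0.559  -0.0412  0.1017] [  13.4   17.1  -39.    12.5  -12.9 -109.7] F [ 2.8 -2.2  2. ] 0.18033202152881744 30.008986692409962
yaw 5.473352755607084 lean 21.415258671939633 rollz 0.002387012928581363 press mm [-70.5688   0.8172] 31.689864054481035
right edge slope deg 0.5404843510792426 y -49.059979035755184
x range [33.3775 87.7728]
```

View pics/s2.png

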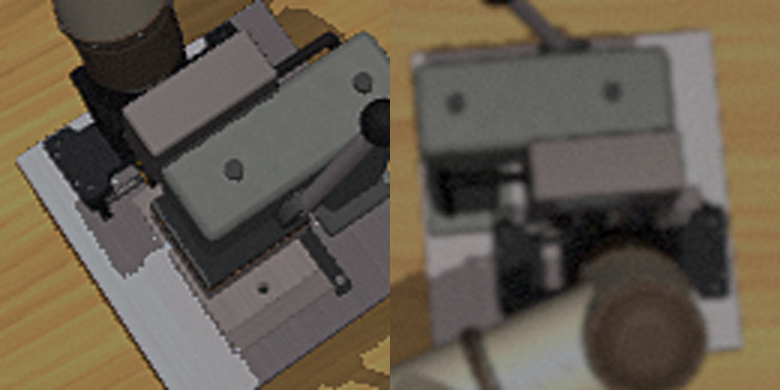

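The plate's front now shows beyond the head, with the hole at about (343,286) in the full picture, almost over the pin. I'll measure its height and offset.

```bash
cat > hole.py <<'E'
from h import *
np.set_printoptions(precision=2,suppress=True)
R=np.array([[.9956,-.0941],[.0941,.9956]])
Z=[];c=None;B=0
for i in range(3):
    c=capture('scene');P=pts(c);Z.append(P);B=B+c['frame'].astype(float)
P=np.nanmean(Z,0);B=(B/3).mean(2)
L=np.dstack([1e3*((P[...,:2]-[.6293,-.0354])@R),P[...,2:]*1e3-70])
m=(L[...,0]>46)&(L[...,0]<62)&(abs(L[...,1])<45)&(L[...,2]<30)
q=L[m];A=np.c_[q[:,:2]-[54,0],np.ones(len(q))];k=np.linalg.lstsq(A,q[:,2],rcond=None)[0];print('top height at pin',k,len(q))
nt=L[(L[...,0]>62)&(L[...,0]<110)&(abs(L[...,1])<45)&(L[...,2]>3)&(L[...,2]<40)]
for x in range(60,108,4):
    a=L[(abs(L[...,0]-x)<2)&(abs(L[...,1])<45)&(L[...,2]<40)];print(x,np.median(a[:,2]),end='; ')
w0=B[278:296,333:352];d=np.clip(np.median(w0)-w0-15,0,None);v,u=np.mgrid[278:296,333:352]
uv=((u*d).sum()/d.sum(),(v*d).sum()/d.sum());o=-c['R'].T@c['t']
r=c['R'].T@np.array([(uv[0]-c['cx'])/c['fx'],(uv[1]-c['cy'])/c['fy'],1])
for h in(.070,.075,.081): X=o+r*(h-o[2])/r[2];print('\nhole',uv,h,1e3*(R.T@(X[:2]-[.6293,-.0354])),end='')
print();print(np.round(w0).astype(int)[2:16])
E
python3 hole.py
```

```text
top height at pin [0.05 0.   7.43] 215
60 7.55829265776179; 64 8.274464199059949; 68 8.520149664124887; 72 9.995195363030433; 76 11.853796070672644; 80 13.642296512813246; 84 14.915389095628946; 88 1.0151520351913348; 92 -0.6930965226676449; 96 -0.8559666325584203; 100 -0.4937876614444221; 104 -1.6533227103277852; 
hole (np.float64(337.4127230893601), np.float64(281.4476711647286)) 0.07 [35.72 -2.4 ]
hole (np.float64(337.4127230893601), np.float64(281.4476711647286)) 0.075 [36.36 -3.03]
hole (np.float64(337.4127230893601), np.float64(281.4476711647286)) 0.081 [37.11 -3.79]
[[ 44  83  58  56  55  83 116 119 116 113 112 112 114 115 115 115 115 114
  116]
 [ 49  56  55  68 104 119 115 114 116 112 113 113 109 111 115 116 115 116
  115]
 [ 58  54  85 119 120 116 115 112 114 116 114 114 114 111 114 114 116 116
  115]
 [ 53 101 118 118 116 115 115 114 114 112 112 115 114 111 112 114 116 116
  115]
 [120 119 116 115 114 113 117 110  93  81  82 105 114 113 110 113 116 115
  117]
 [116 116 116 114 113 115 117 108  94  75  65  97 114 114 113 111 114 116
  118]
 [115 112 115 113 113 115 116 108  45  22  18  83 115 113 115 113 113 117
  110]
 [116 113 111 115 112 113 117 121  79  48  56 104 118 116 114 116 108  97
   95]
 [116 116 112 114 115 112 113 116 121 123 123 116 115 118 114 108  97  96
   98]
 [115 115 115 111 113 114 112 115 116 117 117 116 114 102  93  95  96 100
   99]
 [115 115 115 114 111 115 115 112 115 115 117 118 107  98  95  98  99  98
   98]
 [115 114 116 116 114 113 114 111 114 117 109 103  95  96 100  99  98  98
   99]
 [115 114 114 115 117 111 114 114 115 107  96  95  98  99 101  98  96  98
  102]
 [114 114 115 115 116 114 113 116 102  97  98  98  99  99  98  96 101 101
  100]]
```

drive_tool(rows=[[10, 1, -0.2, 0, 0, 0, 0], [10, 1, -0.2, 0, 0, 0, 0], [10, 1, -0.1, 0, 0, 0, 0], [10, 0, 0, 0, 0, 0, 0]])

```text
time_s: 8.35
tcp_pos: [0.5608, -0.0416, 0.1015]
ee_rot: [[-0.927, -0.096, 0.362], [-0.088, 0.995, 0.037], [-0.364, 0.002, -0.932]]
wrist_force: [-1.6, 0.0, 1.7]
gripper_width: 0.179
gripper_force: 30.0
```

```bash
sed -i 's/B\[278:296,333:352\]/B[282:290,338:348]/;s/mgrid\[278:296,333:352\]/mgrid[282:290,338:348]/;$d' hole.py; python3 st.py; python3 hole.py
```

```text
8.35 [ 0.5608 -0.0416  0.1015] [  13.4   17.3  -38.6   12.   -13.2 -109.1] F [-1.6  0.   1.7] 0.17949878299635194 29.99939699890092
yaw 5.493547014222227 lean 21.329685366572114 rollz 0.002351504749651442 press mm [-68.7806   0.2594] 31.450796525873983
right edge slope deg -0.4509920928762508 y -49.48381194839109
x range [29.379 88.987]
top height at pin [ 0.   -0.01  4.06] 214
60 3.9916352829759063; 64 4.576652775811866; 68 4.30782441038771; 72 5.6412867434310385; 76 7.518598501191072; 80 8.876278316543235; 84 9.72914012473155; 88 9.715369557219233; 92 -1.1998535686245901; 96 -0.754660716539064; 100 -0.980791498420075; 104 -0.8573650231112424; 
hole (np.float64(342.32477535301666), np.float64(286.39079405831654)) 0.07 [53.52  0.72]
hole (np.float64(342.32477535301666), np.float64(286.39079405831654)) 0.075 [54.09  0.07]
hole (np.float64(342.32477535301666), np.float64(286.39079405831654)) 0.081 [54.77 -0.7 ]
```

The plate dropped: its top is flat at about 5 mm and the hole sits at (54.1, 0.1) in the press frame. Now release with a limited opening and back off along the tool axis.

drive_tool(rows=[[38, 0, 0, 0, 0, 0, 0], [38, 0, 0, 0, 0, 0, 0], [38, 0, 0, 0, 0, 0, 0], [38, 0, 0, 0, 0, 0, 0], [38, 0, 0, 0, 0, 0, 0]])

```text
time_s: 9.02
tcp_pos: [0.5616, -0.0416, 0.1018]
ee_rot: [[-0.927, -0.096, 0.364], [-0.088, 0.995, 0.037], [-0.365, 0.003, -0.931]]
wrist_force: [0.3, 0.2, 0.7]
gripper_width: 0.37
gripper_force: 0.0
```

drive_tool(rows=[[38, -4, -0.4, 6, 0, 0, 0], [38, -8, -0.8, 15, 0, 0, 0], [38, -10, -1, 18, 0, 0, 0], [38, -12, -1, 18, 0, 0, 0], [38, -12, -1, 18, 0, 0, 0]])

```text
time_s: 9.43
tcp_pos: [0.5147, -0.0458, 0.1778]
ee_rot: [[-0.927, -0.096, 0.363], [-0.088, 0.995, 0.038], [-0.365, 0.003, -0.931]]
wrist_force: [1.0, 0.3, 0.8]
gripper_width: 0.386
gripper_force: 0.0
```

drive_tool(rows=[[38, -20, -2, 18, 0, 0, 0], [38, -20, -2, 18, 0, 0, 0], [38, -20, -2, 18, 0, 0, 0], [38, 0, 0, 0, 0, 0, 0], [38, 0, 0, 0, 0, 0, 0]])

```text
time_s: 9.85
tcp_pos: [0.4552, -0.0517, 0.2326]
ee_rot: [[-0.925, -0.096, 0.367], [-0.088, 0.995, 0.039], [-0.369, 0.004, -0.929]]
wrist_force: [0.7, 0.3, -0.2]
gripper_width: 0.382
gripper_force: 0.0
```

```bash
python3 st.py s3.png; python3 hole.py
```

```text
9.85 [ 0.4552 -0.0517  0.2326] [  16.3   -4.   -38.7    6.8  -34.2 -105.8] F [ 0.7  0.3 -0.2] 0.381656855782162 0.0
yaw 5.510741228964904 lean 21.6702856186744 rollz 0.003642960430485212 press mm [-174.9142    0.1493] 162.56128466836063
right edge slope deg -0.3397969001122886 y -49.5940541567295
x range [27.2471 88.8583]
top height at pin [-0.02  0.    3.91] 211
60 4.221735839357223; 64 4.128373596141884; 68 4.306192835961113; 72 5.093262649724267; 76 7.241687186113786; 80 8.643010614510132; 84 10.303537431287808; 88 9.792802404141213; 92 -0.860751051831123; 96 -1.2149298645891378; 100 -1.0073595686483614; 104 -1.3214521305356328; 
hole (np.float64(342.3055260361317), np.float64(286.40683669854764)) 0.07 [53.53  0.65]
hole (np.float64(342.3055260361317), np.float64(286.40683669854764)) 0.075 [54.1   0.01]
hole (np.float64(342.3055260361317), np.float64(286.40683669854764)) 0.081 [54.77 -0.76]
```

View pics/s3.png

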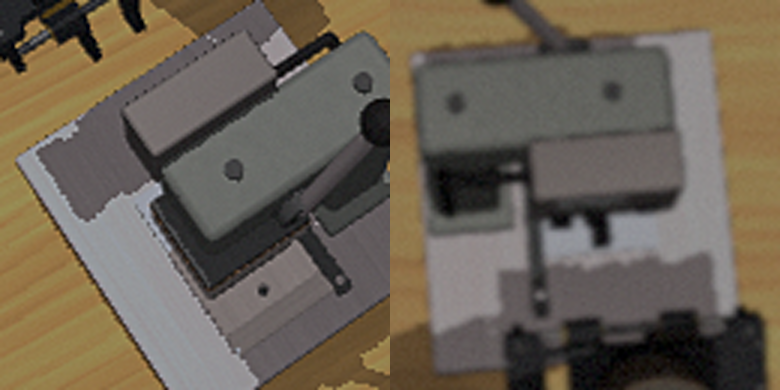

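The plate lies flat, the pin shows in the hole at crop (263,290), its side runs along the fence, and the gripper is clear.

```bash
python3 -c "
from station import *
print(finish_job())"
```

```text
the job is handed in; nothing more can be done
None
```

The plate is home: by the camera measurements it lies flat on the bed with its hole over the pin and its side along the fence. The gripper let go and backed clear, and I handed the job in at about 10 s on the robot's clock; the hand-in gave no verdict.

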